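# Rub down the press shoe and set out the press tooling

## Robot

A 6-joint arm with a two-finger parallel gripper is mounted at the origin on the work surface. World frame = base frame: x ahead of the robot, y to its left, z up, the work surface at z = 0. Lengths are in m, angles in rad, forces in N, time in s.
With the tool pointing down it reaches from about 0.35 to 0.85 m from the base axis. Payload 8.1 kg.
Tool frame: the origin (TCP) lies midway between the tips of the shut fingers; the grasp point (between the pads) lies 19 mm behind it (robot.grip_point_offset is the distance from the TCP to the grasp point, in m); z points along the fingers, y is the line along which they close (so a half turn about z gives the same grasp; the last joint's range is limited). The gripper opens to 93 mm and grips with 3 to 60 N. Pads are 15 mm wide; open, the fingers measure 128 mm over their backs; the gripper's body (75 mm by 188 mm) begins 65 mm behind the grasp point.
Start: joints at [1.21, 0.13, 1.488, -0, 1.523, -0.085], TCP at [0.163, 0.577, 0.219] pointing down, gripper open.
Joint ranges: [-2.96, 2.96], [-0.89, 2.26], [0.02, 2.5], [-1.34, 4.48], [0, 2.73], [-2.66, 2.66]. Speed limits (rad/s): [2.39, 2.39, 2.79, 3.14, 3.14, 3.14].

## Interface

Orientations are given as a rotation vector (axis times angle).
In Python, from plant import robot, read_camera, job gives the robot as it stands.
- The arm moves only by the shell command python3 -m inch 'ROWS' [FORCE]. ROWS is JSON, one flat list of numbers, 5 for each row, row after row: the shift along the world's x, y, z in mm, then the turn about the world's z in degrees, then the opening in per cent of the stroke, from 0 (shut) to 100 (fully open). In form: [dx, dy, dz, yaw, hand, dx, dy, dz, yaw, hand, ...]. A call has 1 to 10 rows; each row is the pose to reach, as a shift and turn from the pose commanded when the call began; what a row does not reach only later rows make up. A row lasts 1/12 s, in which the tool goes at most 41.7 mm and 7.16 degrees, less where a joint would pass 70% of its speed; a pose out of reach is approached as far as the arm can. A call with a gripper value outside its range is refused whole. The fingers move at their own pace and stop on an object; FORCE is the grip in N (left out, the last holds). Time passes only in rows, so rows that repeat a pose let the fingers close. It gives the time, the measured TCP pose, the force, the opening and the grip force at its end, in the units of the state.
- robot.read_state(): the state, without advancing time (a new reading comes with each control period).
- read_camera(name): name is "scene" or "top"; returns a dict with "image" (480x640x3 uint8, blue, green, red), "K" (3x3 intrinsics, pixels), "extrinsics" (4x4, takes a point from world to camera coordinates). Camera axes: x right, y down, z forward; pixel columns grow to the right and rows downward; lengths in m; the calibration is good to about 2 mm. A picture is of the moment at which its call begins. There is no depth.
- job.close_job(): hands the job in; it is judged then, once.
The state is a dict: "t": time; "q": joint angles; "dq": joint speeds; "joint_torque": joint torques, N m; "tool_pos": TCP position; "orientation": TCP orientation; "force": force on the tool from outside, world axes, zero at the start; "wrist_torque": the same for the moment, N m; "opening": finger opening in m; "gripper_force": force on a finger pad.
Only numpy, scipy, OpenCV 4.12 (cv2) and the standard library are available. Lean on these libraries where they do the work, as an engineer would, in place of code of your own. Each camera call takes 0.05 s, during which the arm holds its last target. There are 200 camera calls.

## Task

Get the press tooling ready: hold the aluminium press shoe by its tab and rub its four upright sides on the sprung brass bar, the plain long side first, giving the shoe a quarter turn anticlockwise (seen from above) between passes; each pass keeps the side flat on the bar with the bar pushed about half-way back, and runs from the bar's left end (as seen from the robot) to its right end with the shoe's middle. Then lay the shoe upright in the middle of the rubber mat, lengthwise along it. Also spread the heap of press mandrels out in the drain tray, all standing upright in one even layer on its floor with at least a finger's breadth (15 mm) between flanges, and leave the other things on the bench where they are.

Things in the scene. Friction and masses are not known exactly. Their poses are not given: they have to be found in the camera images.
- tray: Black drain tray, fixed, 208 mm (its x) by 278 mm (its y) outside, walls 4 mm thick and 16 mm high. Origin: centre of its underside; the inside floor is 3 mm above it.
- mandrel1_mid (a point): Press mandrel: a turned steel piece standing on a round flange 60 mm across and 16 mm thick, with a round stem 28 mm across and 40 mm tall on it (56 mm in all, about 0.3 kg). The point is on its axis half-way up, 28 mm above its underside; z runs up the stem. Stands in the heap, always present.
- mandrel2_mid (a point): Press mandrel: a turned steel piece standing on a round flange 60 mm across and 16 mm thick, with a round stem 28 mm across and 40 mm tall on it (56 mm in all, about 0.3 kg). The point is on its axis half-way up, 28 mm above its underside; z runs up the stem. Stands in the heap, always present.
- mandrel3_mid (a point): Press mandrel: a turned steel piece standing on a round flange 60 mm across and 16 mm thick, with a round stem 28 mm across and 40 mm tall on it (56 mm in all, about 0.3 kg). The point is on its axis half-way up, 28 mm above its underside; z runs up the stem. Stands in the heap, always present.
- mandrel4_mid (a point): Press mandrel: a turned steel piece standing on a round flange 60 mm across and 16 mm thick, with a round stem 28 mm across and 40 mm tall on it (56 mm in all, about 0.3 kg). The point is on its axis half-way up, 28 mm above its underside; z runs up the stem. At the start it stands on the stems of three others, its underside 56 mm above theirs; may be absent.
- mandrel5_mid (a point): Press mandrel: a turned steel piece standing on a round flange 60 mm across and 16 mm thick, with a round stem 28 mm across and 40 mm tall on it (56 mm in all, about 0.3 kg). The point is on its axis half-way up, 28 mm above its underside; z runs up the stem. Stands in the heap; may be absent.
- mandrel6_mid (a point): Press mandrel: a turned steel piece standing on a round flange 60 mm across and 16 mm thick, with a round stem 28 mm across and 40 mm tall on it (56 mm in all, about 0.3 kg). The point is on its axis half-way up, 28 mm above its underside; z runs up the stem. Stands in the heap; may be absent.
- shoe_mid (a point): Press shoe: aluminium block 140 mm long (x), 50 mm wide (y) and 40 mm high, lying on the bench, about 0.6 kg, with a square steel tab 28 x 28 mm and 35 mm tall on the middle of its top to hold it by (75 mm in all). One long side is plain, the other has a notch 32 mm wide and 10 mm deep in its middle, open at top and bottom. The point is over the block's centre, 37.5 mm above its underside; +y points to the notched side, z up.
- shoe_plain (a point): Middle of the shoe's plain long side, 20 mm above its underside, 25 mm from the shoe's centre line. Axes as the shoe's.
- shoe_notched (a point): Middle of the plane of the shoe's notched long side (over the notch's mouth), 20 mm above the underside, 25 mm from the shoe's centre line. Axes as the shoe's.
- shoe_end1 (a point): Middle of the shoe's -x end (the one that faces the bar after a quarter turn anticlockwise from the plain side), a plain face 50 mm wide, 70 mm from the shoe's middle, 20 mm above its underside. Axes as the shoe's.
- shoe_end2 (a point): Middle of the shoe's +x end (the one that comes after the notched side), a plain face 50 mm wide, 70 mm from the shoe's middle, 20 mm above its underside. Axes as the shoe's.
- bar_face (a point): Centre of the brass rub bar's front face on the blue stand: 160 mm wide (y, + to the left as seen from the robot), 9 to 39 mm above the bench (the point is 24 mm up). x points away from the robot, straight back into the stand; nothing on the stand is higher than 50 mm. The 110 mm in front of the bar are open bench, but the mat's edge (4 mm) may reach in at the right: carry the shoe a few mm up.
- rub_bar (a joint): How far the sprung rub bar is pushed back into its stand, m: 0 at rest, 0.020 at the stop. It takes 2.5 N to start and 250 N/m more (5 N at 10 mm), and springs back.
- mat: Black rubber mat, fixed, 130 mm (its x) by 200 mm (its y), 4 mm thick. Origin: centre of its underside.
- bearing: Bystander: a loose bearing ring, 72 mm across, 18 mm high. Leave it. Origin: on its underside.
- oil_bottle: Bystander: a black bottle, 76 mm across, 130 mm tall. Leave it. Origin: on its underside.
- grease_tin: Bystander: a grey tin, 90 mm across, 90 mm tall. Leave it. Origin: on its underside.
- mug: Bystander: a white mug, 80 mm across, 90 mm tall. Leave it. Origin: on its underside.

How it is judged:
By the outcome, as a careful person would: the job done as asked, in the order asked, and still so for the second after the job is handed in, with the robot touching nothing.
Of mandrel4, mandrel5, mandrel6 only 1 to 3 are there at a start; the rules pass over those that are not, and their reading is None.
At some moment in a run one of shoe may be knocked a few centimetres aside while the robot is not near it.
It also fails if it takes over 210 s, if anything falls off the work surface, if the arm or the gripper's body presses on something with over 40 N, if the wrist force passes 120 N, or if a joint passes its speed limit or range.

## Working session

There is one attempt and no reset: what is moved stays moved. The work goes in short steps, Python scripts to look and compute and a shell command to move; the robot and the scene stay as the last step left them, time stands still between calls to the robot, and variables do not carry over. Pictures are saved under pics/ and viewed, at most 14 in all, crops included, and the job is handed in when it is done.

```bash
mkdir -p pics; ls
python3 - <<'E'
from plant import robot, read_camera
import cv2,numpy as np
for n in("scene","top"):
    c=read_camera(n);cv2.imwrite(f"pics/{n}0.png",c["image"]);np.set_printoptions(precision=4,suppress=True);print(c["K"],c["extrinsics"])
s=robot.read_state();print(s["t"],s["tool_pos"],s["orientation"],s["opening"],robot.grip_point_offset)
E
```

```text
pics
[[514.1635   0.     315.9367]
 [  0.     514.1635 246.0866]
 [  0.       0.       1.    ]] [[-0.781   0.6245 -0.0071  0.503 ]
 [ 0.5367  0.6653 -0.5189 -0.2266]
 [-0.3194 -0.4091 -0.8548  1.3421]
 [ 0.      0.      0.      1.    ]]
[[436.7761   0.     321.5109]
 [  0.     436.7761 241.6186]
 [  0.       0.       1.    ]] [[ 0.0169 -0.9998  0.0057 -0.0615]
 [-0.9835 -0.0176 -0.1798  0.5666]
 [ 0.1799 -0.0025 -0.9837  0.8054]
 [ 0.      0.      0.      1.    ]]
0.1 [0.1632 0.5768 0.2177] [-0.4318 -3.1114  0.0025] 0.09328722247585464 0.0188
```

View pics/scene0.png

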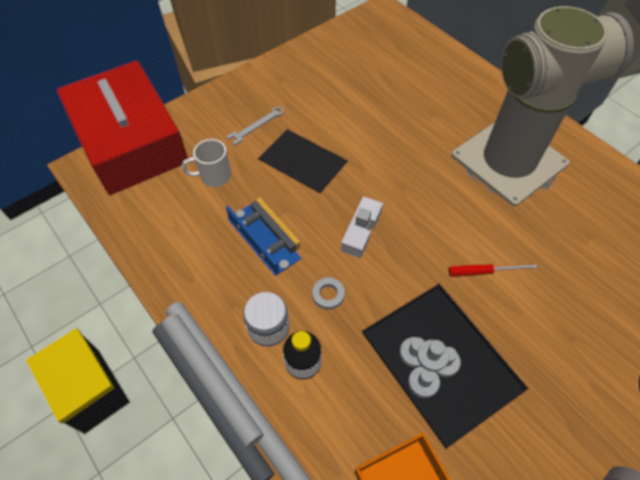

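View pics/top0.png

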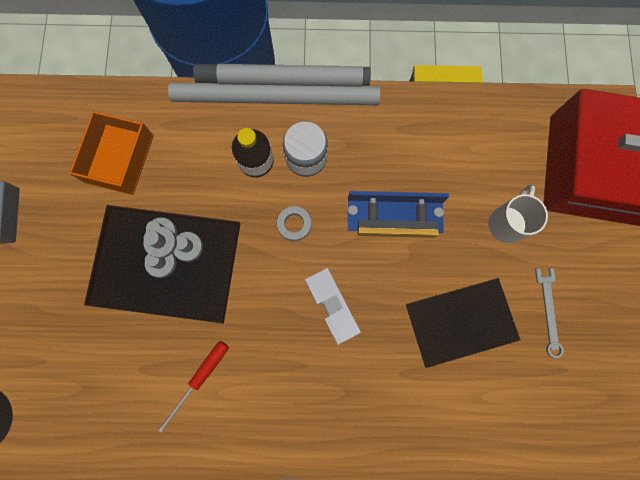

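The scene shows four mandrels heaped in the tray, one of them on top (top view about 159,240). The shoe is near (333,306), the bar at (398,232), the mat at (463,323) and the ring at (294,223). I'll measure next and zoom in on the heap and the shoe.

```bash
cat > h.py <<'E'
import cv2,numpy as np
from plant import robot, read_camera
np.set_printoptions(precision=4,suppress=True)
def ray(c,uv):
    E=np.array(c["extrinsics"]);R,t=E[:3,:3],E[:3,3]
    d=R.T@np.linalg.inv(c["K"])@np.array([uv[0],uv[1],1.]);return -R.T@t,d
def onz(c,uv,z):
    o,d=ray(c,uv);return (o+d*(z-o[2])/d[2])[:2]
def proj(c,p):
    E=np.array(c["extrinsics"]);q=c["K"]@(E[:3,:3]@np.array(p)+E[:3,3]);return q[:2]/q[2]
def biggest(mask,roi):
    x0,y0,x1,y1=roi;m=np.zeros_like(mask);m[y0:y1,x0:x1]=mask[y0:y1,x0:x1]
    cs,_=cv2.findContours(m,cv2.RETR_EXTERNAL,cv2.CHAIN_APPROX_NONE);return max(cs,key=cv2.contourArea)
def rect(c,cnt,z):
    """min-area rect of contour on plane z: centre, size, angle (mm,deg)"""
    P=np.array([onz(c,p[0],z) for p in cnt],np.float32)*1000
    return cv2.minAreaRect(P)
E
python3 - <<'E'
from h import *
t=read_camera("top");s=read_camera("scene")
a=t["image"][210:290,110:220];b=t["image"][260:350,295:370];d=s["image"][325:405,390:470];e=s["image"][190:265,330:395]
big=lambda i:cv2.resize(i,(400,300),interpolation=cv2.INTER_CUBIC)
cv2.imwrite("pics/crop.png",np.vstack([np.hstack([big(a),big(b)]),np.hstack([big(d),big(e)])]))
hsv=cv2.cvtColor(t["image"],cv2.COLOR_BGR2HSV);H,S,V=cv2.split(hsv)
dark=((V<60)*255).astype(np.uint8)
print("mat",rect(t,biggest(dark,(395,270,530,375)),.004))
print("tray(z16)",rect(t,biggest(dark,(75,195,250,330)),.016))
print("tray(z0)",rect(t,biggest(dark,(75,195,250,330)),.0))
gr=((S<60)*(V>120)*255).astype(np.uint8)
print("shoe z40",rect(t,biggest(gr,(295,255,375,355)),.04))
br=((abs(H.astype(int)-22)<10)*(S>150)*(V>170)*255).astype(np.uint8)
print("brass z39",rect(t,biggest(br,(350,222,450,242)),.039))
bl=((abs(H.astype(int)-110)<12)*(S>120)*255).astype(np.uint8)
print("blue z50",rect(t,biggest(bl,(340,180,455,245)),.05))
for n,roi in (("b",(270,200,320,245)),):
    print("ring",rect(t,biggest(gr,roi),.018))
E
```

```text
mat ((417.4617919921875, -337.03668212890625), (127.72174072265625, 198.2387237548828), 16.595169067382812)
tray(z16) ((525.602783203125, 267.4905700683594), (280.1368713378906, 205.77830505371094), 83.64898681640625)
tray(z0) ((527.64599609375, 273.26239013671875), (285.2390441894531, 209.52615356445312), 83.64900970458984)
shoe z40 ((444.4592590332031, -74.74288940429688), (139.49513244628906, 50.639015197753906), 27.834638595581055)
brass z39 ((594.7613525390625, -205.31744384765625), (158.1847686767578, 10.485495567321777), 89.5746841430664)
blue z50 ((634.4777221679688, -199.7672576904297), (82.09359741210938, 39.97722244262695), 88.37369537353516)
ring ((612.868896484375, 6.619571685791016), (69.55133056640625, 67.91343688964844), 1.2400933504104614)
```

View pics/crop.png

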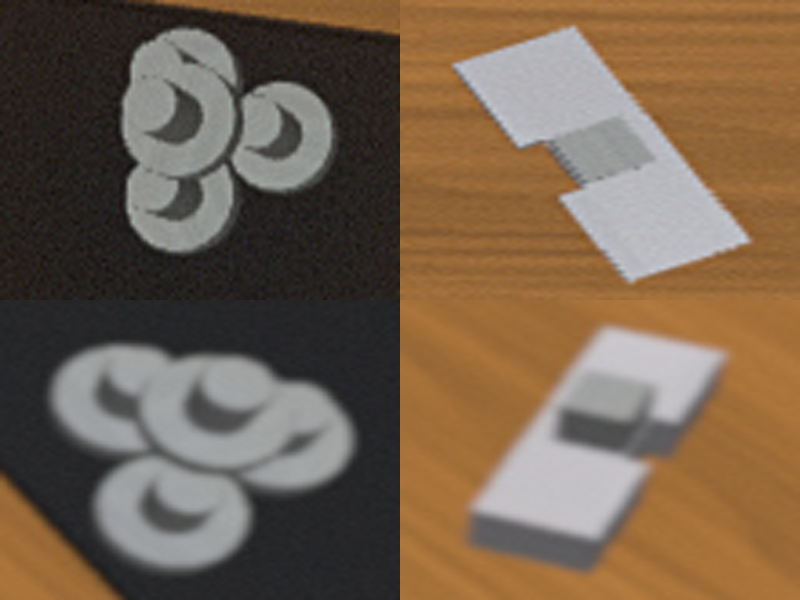

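The crop shows the top mandrel's flange at (160,242), and lower flanges at (188,246), (160,263) and (161,233). The shoe's notch faces the lower left, so the shoe yaw is about 27.8°.

```bash
cat >> h.py <<'E'
def tool():
    s=robot.read_state();R=cv2.Rodrigues(np.array(s["orientation"]))[0]
    return s["t"],s["tool_pos"]*1000 if hasattr(s["tool_pos"],"shape") else np.array(s["tool_pos"])*1000,np.degrees(np.arctan2(R[1,1],R[0,1]))%180
E
python3 - <<'E'
from h import *
t=read_camera("top");s=read_camera("scene")
print(tool(), "cam",ray(t,(0,0))[0])
for n,f,zf,st,zs in(("top",(159.8,242),.075,(151.8,238),.115),("right",(187.6,246.5),.019,(182.1,242.5),.059),("bot",(159.5,263.3),.019,(151.8,260.7),.059),("up",(160.6,232.7),.019,None,0)):
    print(n,onz(t,f,zf)*1000, st and onz(t,st,zs)*1000)
# scene crop (390,325) scale 5 x 3.75
for n,p,z in(("left",(390+115/5,325+98/3.75),.019),("top",(390+210/5,325+108/3.75),.075),("right",(390+285/5,325+135/3.75),.019),("bot",(390+172/5,325+212/3.75),.019)):
    print(n,onz(s,p,z)*1000)
im=t["image"]
for u in(365,398,432): print(u,[tuple(int(v) for v in im[r,u]) for r in range(218,242)])
for r in range(225,238): print(r,onz(t,(398,r),.039)[0],onz(t,(398,r),.009)[0])
E
```

```text
(0.3, array([163.3076, 577.158 , 218.2868]), np.float64(74.19691224647698)) cam [ 0.4134 -0.0494  0.8945]
top [557.0281 256.1437] [557.1198 256.3137]
right [558.5792 219.9465] [559.6215 218.8574]
bot [523.2633 273.9919] [523.019  274.4249]
up [586.1371 277.0026] None
left [566.5996 221.9777]
top [562.5855 257.8257]
right [527.5231 280.1107]
bot [593.0181 281.3789]
365 [(135, 77, 45), (124, 79, 57), (84, 78, 79), (81, 84, 84), (80, 79, 80), (82, 80, 79), (84, 84, 84), (80, 78, 75), (79, 75, 74), (76, 110, 127), (68, 147, 188), (70, 151, 192), (65, 152, 193), (65, 151, 194), (70, 155, 201), (44, 88, 110), (31, 66, 88), (39, 74, 99), (46, 95, 139), (57, 106, 152), (48, 101, 148), (54, 99, 143), (62, 111, 154), (63, 112, 161)]
398 [(129, 76, 45), (131, 76, 49), (109, 75, 60), (82, 77, 76), (76, 77, 77), (82, 84, 82), (81, 80, 79), (84, 84, 80), (80, 77, 74), (83, 79, 79), (68, 119, 147), (65, 145, 183), (58, 144, 185), (69, 147, 189), (65, 151, 191), (70, 166, 201), (45, 97, 120), (30, 64, 86), (36, 80, 107), (57, 105, 149), (55, 103, 155), (55, 107, 157), (62, 113, 160), (60, 114, 165)]
[... 211 characters left out ...]
 (63, 149, 194), (73, 159, 201), (69, 157, 204), (41, 91, 118), (26, 67, 87), (43, 74, 107), (53, 103, 151), (60, 113, 162), (56, 100, 146), (57, 99, 145)]
225 0.6065282560403698 0.613299999568347
226 0.6044735775716789 0.6111732680031087
227 0.6024206313194023 0.6090483293993394
228 0.6003694150939203 0.6069251814906347
229 0.5983199267093022 0.6048038220144079
230 0.5962721639832986 0.6026842487118826
231 0.5942261247373329 0.6005664593280847
232 0.5921818067964948 0.5984504516118342
233 0.5901392079895316 0.5963362233157374
234 0.5880983261488403 0.5942237721961784
235 0.5860591591104614 0.5921130960133119
236 0.5840217047140696 0.5900041925310551
237 0.5819859608029672 0.5878970595170796
```

```bash
python3 -m inch '[200,-160,0,0,50,200,-160,0,0,50,200,-160,0,0,50,200,-160,0,0,50,200,-160,0,0,50,200,-160,0,0,50,200,-160,0,0,50,200,-160,0,0,50]' 25; python3 -m inch '[196,-160,0,0,50,196,-160,0,0,50,196,-160,0,0,50,196,-160,0,0,50,196,-160,0,0,50,196,-160,0,0,50,196,-160,0,0,50,196,-160,0,0,50]'
```

```text
t: 0.97
tool_pos: [0.3654, 0.4155, 0.2186]
orientation: [0.439, 3.11, -0.0]
force: [-0.4, 0.5, -0.2]
opening: 0.0473
gripper_force: 0.0
t: 1.63
tool_pos: [0.5601, 0.257, 0.2181]
orientation: [-0.435, -3.11, 0.0]
force: [-0.8, 0.2, 0.0]
opening: 0.0462
gripper_force: 0.0
```

```bash
python3 -m inch '[0,0,-100,0,50,0,0,-100,0,50,0,0,-100,0,50,0,0,-135,0,50,0,0,-135,0,50,0,0,-135,0,50]'; python3 -m inch '[0,0,0,0,0,0,0,0,0,0,0,0,0,0,0,0,0,0,0,0,0,0,0,0,0,0,0,0,0,0,0,0,0,0,0,0,0,0,0,0]' 30
```

```text
t: 2.13
tool_pos: [0.5564, 0.2587, 0.0821]
orientation: [-0.428, -3.108, 0.003]
force: [0.5, 0.4, 0.8]
opening: 0.0467
gripper_force: 0.0
t: 2.8
tool_pos: [0.5607, 0.2582, 0.0861]
orientation: [0.432, 3.109, 0.004]
force: [-1.5, 1.1, 7.0]
opening: 0.0274
gripper_force: 30.0
```

```bash
python3 -m inch '[0,0,15,0,0,0,0,40,0,0,0,0,40,0,0,-30,-17,40,0,0,-60,-34,40,0,0,-88,-51,40,0,0,-88,-51,40,0,0,-88,-51,40,0,0]'; python3 -m inch '[0,0,-40,0,0,0,0,-75,0,0,0,0,-88,0,0,0,0,-92,0,0,0,0,-94,0,0,0,0,-94,0,0,0,0,-94,0,0]';  python3 - <<'E'
from h import *
print(tool())
a=read_camera("top")["image"][210:310,90:230];b=read_camera("scene")["image"][325:405,380:480]
big=lambda i:cv2.resize(i,(400,300),interpolation=cv2.INTER_CUBIC)
cv2.imwrite("pics/p1.png",np.hstack([big(a),big(b)]))
E
```

```text
t: 3.47
tool_pos: [0.4694, 0.2053, 0.1221]
orientation: [-0.433, -3.11, 0.001]
force: [0.0, -0.3, -1.5]
opening: 0.0275
gripper_force: 30.0
t: 4.05
tool_pos: [0.4728, 0.2068, 0.0306]
orientation: [0.432, 3.11, 0.002]
force: [0.2, -0.1, -3.7]
opening: 0.0275
gripper_force: 30.0
(4.05, array([472.7572, 206.8377,  30.5958]), np.float64(74.19598653912598))
```

View pics/p1.png

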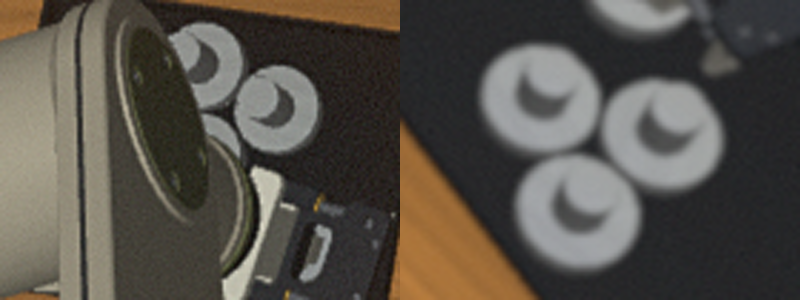

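The mandrel is in the gripper just above the floor at the top edge of the scene crop. The three lower ones are undisturbed. I'll lower it gently until it bears, then release.

```bash
python3 -m inch '[0,0,-2,0,0,0,0,-2,0,0,0,0,-2,0,0]'; python3 -m inch '[0,0,-2,0,0,0,0,-2,0,0,0,0,-2,0,0]'
```

```text
t: 4.4
tool_pos: [0.4729, 0.2067, 0.0291]
orientation: [0.432, 3.109, 0.002]
force: [1.0, 0.0, 4.4]
opening: 0.0273
gripper_force: 30.0
t: 4.65
tool_pos: [0.4734, 0.2067, 0.0287]
orientation: [0.431, 3.108, 0.002]
force: [-5.4, -3.5, 20.7]
opening: 0.0274
gripper_force: 30.0
```

```bash
python3 -m inch '[0,0,2,0,20,0,0,2,0,50,0,0,2,0,50,0,0,2,0,50]';python3 -m inch '[0,0,40,0,50,0,0,80,-7,50,44,7,80,-14,50,88,14,80,-21,50,88,14,80,-28,50,88,14,80,-35,50,88,14,80,-42,50,88,14,80,-49,50,88,14,80,-56,50,88,14,80,-60,50]'; python3 -m inch '[0,0,-40,0,50,0,0,-70,0,50,0,0,-80,0,50,0,0,-80,0,50,0,0,-80,0,50]'; python3 -m inch '[0,0,0,0,0,0,0,0,0,0,0,0,0,0,0,0,0,0,0,0,0,0,0,0,0,0,0,0,0,0,0,0,0,0,0]'
```

```text
t: 4.98
tool_pos: [0.4712, 0.2063, 0.0274]
orientation: [-0.432, -3.111, 0.0]
force: [-0.5, -0.2, -0.2]
opening: 0.0428
gripper_force: 0.0
t: 5.82
tool_pos: [0.5591, 0.2203, 0.1069]
orientation: [-1.938, -2.472, 0.001]
force: [0.7, 0.6, -0.1]
opening: 0.0467
gripper_force: 0.0
t: 6.23
tool_pos: [0.559, 0.2203, 0.0275]
orientation: [-1.929, -2.478, 0.002]
force: [-0.5, -0.3, 1.0]
opening: 0.0465
gripper_force: 0.0
t: 6.82
tool_pos: [0.5612, 0.2209, 0.0298]
orientation: [1.928, 2.477, 0.005]
force: [1.2, 0.8, 6.9]
opening: 0.0276
gripper_force: 30.0
```

```bash
python3 -m inch '[0,0,8,0,0,3,-13,12,0,0,6,-26,12,0,0,6,-26,12,0,0,6,-26,6,0,0,6,-26,3,0,0,6,-26,0,0,0,6,-26,0,0,0]'; python3 -m inch '[0,0,0,0,20,0,0,0,0,50,0,0,0,0,50,0,0,0,0,50]';python3 -m inch '[0,0,40,0,50,0,0,80,7,50,11,41,80,14,50,22,83,80,21,50,22,83,80,28,50,22,83,80,35,50,22,83,80,42,50,22,83,80,49,50,22,83,80,56,50,22,83,80,60,50]'; python3 -m inch '[0,0,-40,0,50,0,0,-70,0,50,0,0,-80,0,50,0,0,-80,0,50,0,0,-80,0,50]'; python3 -m inch '[0,0,0,0,0,0,0,0,0,0,0,0,0,0,0,0,0,0,0,0,0,0,0,0,0,0,0,0,0,0,0,0,0,0,0]'
```

```text
t: 7.48
tool_pos: [0.5648, 0.1937, 0.0293]
orientation: [-1.929, -2.479, 0.003]
force: [-11.7, -6.6, 21.1]
opening: 0.0275
gripper_force: 30.0
t: 7.82
tool_pos: [0.5652, 0.1945, 0.0273]
orientation: [-1.93, -2.479, 0.0]
force: [-0.8, -0.2, -0.3]
opening: 0.0433
gripper_force: 0.0
t: 8.65
tool_pos: [0.5871, 0.2776, 0.1069]
orientation: [-0.42, -3.113, 0.0]
force: [-0.9, -0.4, 0.4]
opening: 0.0466
gripper_force: 0.0
t: 9.07
tool_pos: [0.587, 0.2773, 0.0274]
orientation: [-0.432, -3.111, 0.001]
force: [-0.3, 0.3, 0.9]
opening: 0.0465
gripper_force: 0.0
t: 9.65
tool_pos: [0.5889, 0.2782, 0.0299]
orientation: [0.431, 3.109, 0.003]
force: [-0.3, 1.3, 7.7]
opening: 0.0275
gripper_force: 30.0
```

```bash
python3 -m inch '[0,0,10,0,0,-3,26,12,0,0,-6,52,12,0,0,-6,52,12,0,0,-6,52,6,0,0,-6,52,3,0,0,-6,52,1,0,0,-6,52,1,0,0]'; python3 -m inch '[0,0,0,0,20,0,0,0,0,50,0,0,0,0,50,0,0,0,0,50]';python3 -m inch '[0,0,40,0,50,0,0,80,0,50,-28,-27,80,0,50,-57,-54,80,0,50,-57,-54,80,0,50,-57,-54,80,0,50,-57,-54,80,0,50]'; python3 -m inch '[0,0,-40,0,50,0,0,-70,0,50,0,0,-81,0,50,0,0,-81,0,50,0,0,-81,0,50]'; python3 -m inch '[0,0,0,0,0,0,0,0,0,0,0,0,0,0,0,0,0,0,0,0,0,0,0,0,0,0,0,0,0,0,0,0,0,0,0]'
 python3 -m inch '[0,0,10,0,0,-18,32,12,0,0,-38,65,12,0,0,-38,65,12,0,0,-38,65,12,0,0,-38,65,6,0,0,-38,65,3,0,0,-38,65,1,0,0,-38,65,1,0,0]'; python3 -m inch '[0,0,0,0,20,0,0,0,0,50,0,0,0,0,50,0,0,0,0,50]'
```

```text
t: 10.32
tool_pos: [0.5812, 0.3288, 0.0297]
orientation: [-0.433, -3.111, 0.0]
force: [-6.1, 1.0, 8.2]
opening: 0.0274
gripper_force: 30.0
t: 10.65
tool_pos: [0.5815, 0.3284, 0.0284]
orientation: [-0.433, -3.112, 0.001]
force: [0.2, -0.6, -0.8]
opening: 0.0428
gripper_force: 0.0
t: 11.23
tool_pos: [0.5247, 0.2751, 0.1088]
orientation: [0.433, 3.111, 0.001]
force: [0.8, -0.1, 0.8]
opening: 0.0468
gripper_force: 0.0
t: 11.65
tool_pos: [0.5249, 0.2757, 0.0278]
orientation: [-0.431, -3.111, 0.0]
force: [-0.8, -0.2, 1.1]
opening: 0.0461
gripper_force: 0.0
t: 12.23
tool_pos: [0.5257, 0.276, 0.0295]
orientation: [0.431, 3.109, 0.003]
force: [0.2, 0.9, 6.3]
opening: 0.0273
gripper_force: 30.0
t: 12.98
tool_pos: [0.4866, 0.3393, 0.0293]
orientation: [-0.434, -3.111, 0.001]
force: [-6.6, -1.6, 9.8]
opening: 0.0277
gripper_force: 30.0
t: 13.32
tool_pos: [0.487, 0.3397, 0.0285]
orientation: [0.434, 3.111, -0.0]
force: [-0.1, -0.1, -0.0]
opening: 0.0425
gripper_force: 0.0
```

```bash
python3 -m inch '[0,0,40,0,50,0,0,80,0,50,-40,40,120,0,50,-80,80,160,0,50,-120,120,190,0,50,-160,160,190,0,50,-200,200,190,0,50,-240,210,190,0,50,-270,220,190,0,50,-270,220,190,0,50]'
cat > look.py <<'E'
from h import *
import sys
t=read_camera("top");s=read_camera("scene")
cv2.imwrite(f"pics/{sys.argv[1]}.png",np.hstack([t["image"][60:380,20:540],s["image"][120:440,240:520]]))
H,S,V=cv2.split(cv2.cvtColor(t["image"],cv2.COLOR_BGR2HSV))
gr=((S<60)*(V>120)*255).astype(np.uint8)
try:
    c=biggest(gr,(255,245,400,400));print("shoe top z40",rect(t,c,.04),cv2.boundingRect(c))
except Exception as e: print(e)
# bar front top edge, sub-pixel: last row where green falls below half
g=t["image"][:,:,1].astype(float);P=[]
for u in range(364,434):
    col=g[226:240,u];k=np.argmin(np.diff(col));d=-np.diff(col)[max(0,k-1):k+2]
    P.append(onz(t,(u,226+(max(0,k-1)+np.arange(len(d)))@d/d.sum()+.5),.039))
P=np.array(P);a=np.polyfit(P[:,1],P[:,0],1);r=P[:,0]-np.polyval(a,P[:,1]);ok=abs(r)<.002;a=np.polyfit(P[ok,1],P[ok,0],1)
print("bar edge x at y=-.205",np.polyval(a,-.205),"yaw",-np.degrees(np.arctan(a[0])),ok.sum())
E
python3 look.py p2
```

```text
t: 14.15
tool_pos: [0.251, 0.5391, 0.2145]
orientation: [0.433, 3.111, 0.001]
force: [0.5, 0.2, -0.6]
opening: 0.0463
gripper_force: 0.0
shoe top z40 ((444.32952880859375, -74.30372619628906), (139.6302032470703, 51.00185775756836), 28.215272903442383) (305, 268, 56, 77)
bar edge x at y=-.205 0.5889186285312042 yaw -0.5440648991277743 70
```

View pics/p2.png

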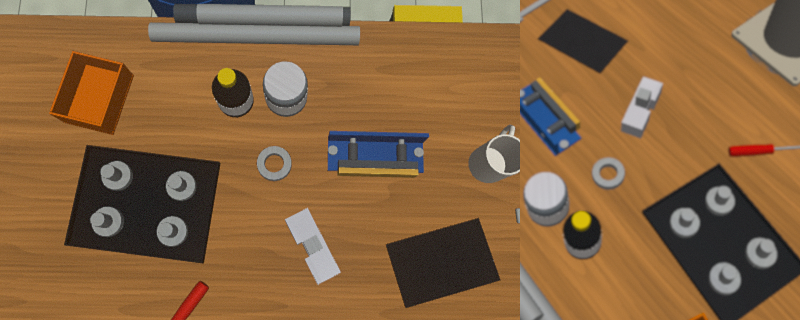

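All four mandrels are spread out, and the shoe is still at (444,-74), yaw 28°. Next I grasp the shoe's tab.

```bash
python3 -m inch '[97,-307,0,-68,60,97,-307,0,-68,60,97,-307,0,-68,60,97,-307,0,-68,60,97,-307,0,-68,60,97,-307,0,-68,60,97,-307,0,-68,60,97,-307,0,-68,60,97,-307,0,-68,60,97,-307,0,-68,60]'; python3 -m inch '[96.5,-306.5,-60,-68.2,60,96.5,-306.5,-60,-68.2,60,96.5,-306.5,-60,-68.2,60,96.5,-306.5,-60,-68.2,60,96.5,-306.5,-60,-68.2,60,96.5,-306.5,-60,-68.2,60,96.5,-306.5,-60,-68.2,60,96.5,-306.5,-60,-68.2,60,96.5,-306.5,-60,-68.2,60,96.5,-306.5,-60,-68.2,60]'; python3 -c "
from h import *
for i in range(4):print(tool(),robot.read_state()['q']);read_camera('top')"
```

```text
t: 15.08
tool_pos: [0.3505, 0.2288, 0.2142]
orientation: [2.112, 2.325, 0.001]
force: [-0.1, 0.5, 1.2]
opening: 0.0558
gripper_force: 0.0
t: 15.92
tool_pos: [0.4453, -0.0783, 0.1532]
orientation: [-3.052, -0.741, 0.002]
force: [0.6, 0.4, 0.5]
opening: 0.056
gripper_force: 0.0
(15.9167, array([445.2891, -78.2701, 153.1911]), np.float64(117.30546870716685)) [-0.2871 -0.2394  1.9647 -0.0005  1.4178  0.8072]
(15.9667, array([445.3394, -77.3572, 153.4515]), np.float64(117.27889139509216)) [-0.2853 -0.2404  1.9651 -0.0003  1.4181  0.8094]
(16.0167, array([445.4124, -76.661 , 153.6541]), np.float64(117.79944602964)) [-0.2838 -0.2412  1.9653 -0.0002  1.4182  0.8018]
(16.0667, array([445.513 , -76.1295, 153.8759]), np.float64(118.0383193253237)) [-0.2826 -0.2417  1.9654 -0.0002  1.4183  0.7988]
```

```bash
python3 -m inch '[-1,0,-40,0,60,-1,0,-75,0,60,-1,0,-95,0,60,-1,0,-106,0,60,-1,0,-106,0,60,-1,0,-106,0,60,-1,0,-106,0,60]'; python3 -m inch '[0,0,0,0,0,0,0,0,0,0,0,0,0,0,0,0,0,0,0,0,0,0,0,0,0,0,0,0,0,0,0,0,0,0,0,0,0,0,0,0]' 60;  python3 -m inch '[0,0,3,0,0,0,0,7,0,0,0,0,7,0,0,0,0,7,0,0,0,0,7,0,0]'; python3 -c "
from h import *
for i in range(3):print(tool());read_camera('top')
import look"
```

```text
t: 16.7
tool_pos: [0.4462, -0.0755, 0.05]
orientation: [3.047, 0.761, 0.004]
force: [0.6, -0.7, -0.1]
opening: 0.0558
gripper_force: 0.0
t: 17.37
tool_pos: [0.445, -0.0753, 0.0485]
orientation: [3.048, 0.76, 0.001]
force: [-1.9, 0.8, 4.5]
opening: 0.0277
gripper_force: 60.0
t: 17.78
tool_pos: [0.4444, -0.0752, 0.0547]
orientation: [-3.048, -0.76, 0.001]
force: [0.8, 0.1, -4.9]
opening: 0.0278
gripper_force: 60.0
(17.7833, array([444.4113, -75.1972,  54.7356]), np.float64(117.99655187394526))
(17.8333, array([444.3926, -75.1671,  54.7251]), np.float64(117.99798693558986))
(17.8833, array([444.4032, -75.1841,  54.7294]), np.float64(117.99534827825258))Traceback (most recent call last):
  File "<string>", line 4, in <module>
    import look
  File "look.py", line 4, in <module>
    cv2.imwrite(f"pics/{sys.argv[1]}.png",np.hstack([t["image"][60:380,20:540],s["image"][120:440,240:520]]))
                        ~~~~~~~~^^^
IndexError: list index out of range
```

```bash
python3 -m inch '[5,-5,0,7,0,10,-10,0,14,0,15,-15,0,21,0,20,-20,0,28,0,25,-25,0,35,0,30,-30,0,42,0,35,-35,0,49,0,40,-40,0,56,0,40,-45.8,0,61.5,0,40,-45.8,0,61.5,0]'; python3 -m inch '[30,0,0,0,0,55.6,0,0,0,0,55.6,0,0,0,0,55.6,0,0,0,0]'; python3 -c "
from h import *
for i in range(2):print(tool(),robot.read_state()['force']);read_camera('top')
t=read_camera('scene');u=read_camera('top')
cv2.imwrite('pics/p3.png',np.hstack([t['image'][170:290,210:370],u['image'][170:290,320:480]]).repeat(2,0).repeat(2,1))"
```

```text
t: 18.87
tool_pos: [0.485, -0.1219, 0.0551]
orientation: [2.226, 2.216, -0.001]
force: [0.5, -0.6, -5.1]
opening: 0.0275
gripper_force: 60.0
t: 19.2
tool_pos: [0.541, -0.1207, 0.0548]
orientation: [-2.234, -2.208, 0.0]
force: [-0.1, 0.3, -5.2]
opening: 0.0275
gripper_force: 60.0
(19.2, array([ 541.0072, -120.7454,   54.8159]), np.float64(179.34613697335942)) [-0.1438  0.2548 -5.2354]
(19.25, array([ 539.9992, -120.6512,   54.5917]), np.float64(179.37739207493263)) [-0.8638  1.0429 -5.8499]
```

View pics/p3.png

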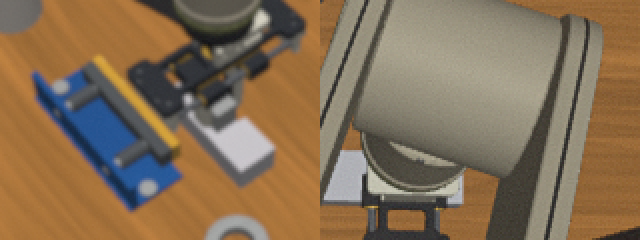

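The shoe's plain side is parallel to the bar and just short of it. I'll press in now.

```bash
python3 -m inch '[10,0,0,0,0,20,0,0,0,0,26,0,0,0,0,30,0,0,0,0,30,0,0,0,0,30,0,0,0,0]';python3 -m inch '[2,0,0,0,0,4,0,0,0,0,4,0,0,0,0,4,0,0,0,0]'; python3 -c "
from h import *
for i in range(4):print(tool(),robot.read_state()['force']);read_camera('top')"
```

```text
t: 19.9
tool_pos: [0.5695, -0.121, 0.0548]
orientation: [-2.231, -2.211, 0.001]
force: [-2.8, -0.9, -3.0]
opening: 0.0276
gripper_force: 60.0
t: 20.23
tool_pos: [0.5739, -0.1211, 0.0547]
orientation: [-2.231, -2.211, 0.001]
force: [-4.7, -0.5, -5.7]
opening: 0.0277
gripper_force: 60.0
(20.2333, array([ 573.8551, -121.0585,   54.7204]), np.float64(179.49576970426386)) [-4.6984 -0.4756 -5.6929]
(20.2833, array([ 573.8499, -121.046 ,   54.7133]), np.float64(179.49386170612374)) [-4.8528 -0.809  -6.3294]
(20.3333, array([ 573.8545, -121.0503,   54.7206]), np.float64(179.4926708196752)) [-4.2371 -0.1205 -6.5001]
(20.3833, array([ 573.8397, -121.04  ,   54.7121]), np.float64(179.49320863283066)) [-5.0047 -1.6103 -5.6634]
```

```bash
python3 -m inch '[0,-8,0,0,0,0,-16,0,0,0,0,-24,0,0,0,0,-32,0,0,0,0,-40,0,0,0,0,-48,0,0,0,0,-56,0,0,0,0,-64,0,0,0,0,-72,0,0,0,-0.5,-80,0,0,0]'; python3 -m inch '[0,-8,0,0,0,0,-16,0,0,0,0,-24,0,0,0,0,-32,0,0,0,0,-40,0,0,0,0,-48,0,0,0,0,-56,0,0,0,0,-64,0,0,0,0,-72,0,0,0,-0.5,-80,0,0,0]'; python3 -m inch '[0,-4,0,0,0,0,-8,0,0,0,0,-8,0,0,0,0,-8,0,0,0]'; python3 -c "
from h import *
for i in range(3):print(tool(),robot.read_state()['force']);read_camera('top')"
```

```text
t: 21.27
tool_pos: [0.5736, -0.2007, 0.0548]
orientation: [-2.23, -2.211, -0.001]
force: [-4.3, 2.4, -6.1]
opening: 0.0275
gripper_force: 60.0
t: 22.1
tool_pos: [0.5731, -0.281, 0.0547]
orientation: [-2.23, -2.211, -0.0]
force: [-4.4, 2.8, -5.3]
opening: 0.0277
gripper_force: 60.0
t: 22.43
tool_pos: [0.5731, -0.2897, 0.055]
orientation: [2.231, 2.211, -0.001]
force: [-4.4, -2.3, -6.3]
opening: 0.0273
gripper_force: 60.0
(22.4333, array([ 573.1379, -289.682 ,   54.9903]), np.float64(179.47923645680856)) [-4.3728 -2.317  -6.3095]
(22.4833, array([ 573.1823, -289.6513,   55.0411]), np.float64(179.48459738452829)) [-4.6879 -2.3208 -6.4535]
(22.5333, array([ 573.2153, -289.6141,   55.0971]), np.float64(179.49279858431788)) [-4.2318 -2.2862 -6.552 ]
```

```bash
python3 -m inch '[-15,0,0,0,0,-30,0,0,0,0,-30,30,0,0,0,-45,60,0,0,0,-60,90,0,0,0,-75,120,0,0,0,-90,150,0,0,0,-90,168.5,0,0,0,-90,168.5,0,0,0]'; python3 -m inch '[0,0,0,7,0,0,0,0,14,0,0,0,0,21,0,0,0,0,28,0,0,0,0,35,0,0,0,0,42,0,0,0,0,49,0,0,0,0,56,0,0,0,0,63,0,0,0,0,70,0]'; python3 -m inch '[0,0,0,7,0,0,0,0,14,0,0,0,0,20,0,0,0,0,20,0,0,0,0,20,0]'; python3 -c "
from h import *
for i in range(3):print(tool(),robot.read_state()['force']);read_camera('top')"
```

```text
t: 23.33
tool_pos: [0.4838, -0.1169, 0.0557]
orientation: [2.228, 2.214, 0.004]
force: [0.2, 0.4, -4.7]
opening: 0.0281
gripper_force: 60.0
t: 24.17
tool_pos: [0.4853, -0.1212, 0.0563]
orientation: [0.549, 3.089, -0.001]
force: [0.5, 0.6, -4.4]
opening: 0.0272
gripper_force: 60.0
t: 24.58
tool_pos: [0.4847, -0.121, 0.056]
orientation: [0.019, 3.139, -0.001]
force: [0.9, -0.4, -3.9]
opening: 0.0271
gripper_force: 60.0
(24.5833, array([ 484.6655, -121.0177,   55.9792]), np.float64(89.29975171646024)) [ 0.8584 -0.435  -3.9207]
(24.6333, array([ 484.3621, -120.8988,   55.7722]), np.float64(89.27129810453792)) [ 0.2916 -0.1928 -5.1564]
(24.6833, array([ 484.1227, -120.8406,   55.6317]), np.float64(89.3015989325327)) [ 0.2772 -0.3907 -4.8161]
```

```bash
python3 -m inch '[10,0,0,0,0,20,0,0,0,0,30,0,0,0,0,36,0,0,0,0,42,0,0,0,0,44,0,0,0,0,45,0,0,0,0,45,0,0,0,0,45,0,0,0,0]'; python3 -c "
from h import *
for i in range(4):print(tool(),robot.read_state()['force']);read_camera('top')"
```

```text
t: 25.48
tool_pos: [0.5277, -0.1206, 0.0548]
orientation: [-0.014, -3.141, -0.0]
force: [-2.7, -0.8, -5.1]
opening: 0.0278
gripper_force: 60.0
(25.4833, array([ 527.6934, -120.5566,   54.8438]), np.float64(89.48250080806503)) [-2.6506 -0.7579 -5.1311]
(25.5333, array([ 527.6853, -120.5619,   54.8444]), np.float64(89.48220631962467)) [-2.8404 -0.8002 -4.6297]
(25.5833, array([ 527.7015, -120.5774,   54.8531]), np.float64(89.48244544830453)) [-3.6796 -0.7644 -4.2482]
(25.6333, array([ 527.7374, -120.553 ,   54.8778]), np.float64(89.48528882309557)) [-4.5463 -0.3077 -4.5839]
```

```bash
python3 -m inch '[2.5,0,0,0,0,2.5,0,0,0,0,2.5,0,0,0,0]'; python3 -m inch '[0,-8,0,0,0,0,-16,0,0,0,0,-24,0,0,0,0,-32,0,0,0,0,-40,0,0,0,0,-48,0,0,0,0,-56,0,0,0,0,-64,0,0,0,0,-72,0,0,0,-0.5,-80,0,0,0]'; python3 -m inch '[0,-8,0,0,0,0,-16,0,0,0,0,-24,0,0,0,0,-32,0,0,0,0,-40,0,0,0,0,-48,0,0,0,0,-56,0,0,0,0,-64,0,0,0,0,-72,0,0,0,-0.5,-80,0,0,0]'; python3 -m inch '[0,-4,0,0,0,0,-9,0,0,0,0,-9,0,0,0,0,-9,0,0,0]'; python3 -c "
from h import *
for i in range(3):print(tool(),robot.read_state()['force']);read_camera('top')"
```

```text
t: 25.93
tool_pos: [0.5306, -0.1206, 0.0549]
orientation: [-0.014, -3.141, -0.0]
force: [-5.4, -2.0, -5.5]
opening: 0.0275
gripper_force: 60.0
t: 26.77
tool_pos: [0.53, -0.2007, 0.0547]
orientation: [-0.014, -3.141, -0.001]
force: [-3.6, 2.5, -6.1]
opening: 0.0273
gripper_force: 60.0
t: 27.6
tool_pos: [0.5295, -0.2811, 0.0548]
orientation: [-0.014, -3.141, -0.001]
force: [-3.8, 1.7, -5.3]
opening: 0.0274
gripper_force: 60.0
t: 27.93
tool_pos: [0.5297, -0.2904, 0.055]
orientation: [-0.015, -3.141, 0.002]
force: [-4.7, -2.9, -6.8]
opening: 0.0278
gripper_force: 60.0
(27.9333, array([ 529.653 , -290.4078,   55.0435]), np.float64(89.46003793083602)) [-4.7495 -2.8583 -6.8312]
(27.9833, array([ 529.7004, -290.3116,   55.1139]), np.float64(89.46772136892179)) [-4.0706 -1.9838 -6.7355]
(28.0333, array([ 529.7781, -290.217 ,   55.1794]), np.float64(89.47447034287674)) [-4.6126 -2.5935 -5.8942]
```

```bash
python3 -m inch '[-15,0,0,0,0,-30,0,0,0,0,-45,30,0,0,0,-60,60,0,0,0,-60,90,0,0,0,-60,120,0,0,0,-60,150,0,0,0,-60,169,0,0,0,-60,169,0,0,0,-60,169,0,0,0]'; python3 -m inch '[0,0,-2,0,0,0,0,-4,0,0,0,0,-6,0,0,0,0,-6,0,0,0,0,-6,0,0]';python3 -m inch '[0,0,-1,0,0,0,0,-1,0,0,0,0,-1,0,0]'
```

```text
t: 28.92
tool_pos: [0.4713, -0.1197, 0.0561]
orientation: [0.01, 3.138, -0.001]
force: [1.0, -0.4, -5.0]
opening: 0.0274
gripper_force: 60.0
t: 29.33
tool_pos: [0.4697, -0.1211, 0.0488]
orientation: [-0.015, -3.141, -0.0]
force: [0.1, 0.8, -5.0]
opening: 0.0275
gripper_force: 60.0
t: 29.58
tool_pos: [0.4699, -0.121, 0.0485]
orientation: [0.014, 3.141, -0.001]
force: [-3.8, -2.1, 1.4]
opening: 0.0278
gripper_force: 60.0
```

```bash
python3 -c "
from h import *
for i in range(3):print(tool(),robot.read_state()['force']);read_camera('top')"
```

```text
(29.5833, array([ 469.9389, -121.0407,   48.528 ]), np.float64(89.48138185400352)) [-3.7751 -2.1228  1.444 ]
(29.6333, array([ 469.9196, -121.0324,   48.515 ]), np.float64(89.48969422116686)) [-3.0458 -2.9691  2.2623]
(29.6833, array([ 469.9462, -121.0083,   48.5289]), np.float64(89.49108914989922)) [-3.2476 -2.4498  2.5484]
```

```bash
python3 -m inch '[0,0,0,0,30,0,0,0,0,60,0,0,0,0,60,0,0,0,0,60,0,0,25,0,60,0,0,55,0,60,0,0,55,0,60]'
python3 -m inch '[0,0,0,-70,60,0,0,0,-70,60,0,0,0,-70,60,0,0,0,-70,60,0,0,0,-70,60,0,0,0,-70,60,0,0,0,-70,60,0,0,0,-70,60,0,0,0,-70,60,0,0,0,-70,60]'
python3 -m inch '[0,0,0,-70,60,0,0,0,-70,60,0,0,0,-70,60,0,0,0,-70,60,0,0,0,-70,60,0,0,0,-70,60,0,0,0,-70,60,0,0,0,-70,60,0,0,0,-70,60,0,0,0,-70,60]'
python3 -m inch '[0,0,0,-40,60,0,0,0,-40,60,0,0,0,-40,60,0,0,0,-40,60,0,0,0,-40,60,0,0,0,-40,60,0,0,0,-40,60,0,0,0,-40,60]'
python3 -c "
from h import *
for i in range(3):print(tool(),robot.read_state()['q']);read_camera('top')
t=read_camera('scene');cv2.imwrite('pics/p4.png',t['image'][150:310,240:440].repeat(2,0).repeat(2,1))"
```

```text
t: 30.32
tool_pos: [0.4734, -0.1216, 0.1089]
orientation: [0.013, 3.134, -0.004]
force: [1.1, -1.2, 1.2]
opening: 0.0554
gripper_force: 0.0
t: 31.15
tool_pos: [0.4702, -0.1204, 0.103]
orientation: [1.821, 2.559, 0.001]
force: [0.2, 0.2, -0.4]
opening: 0.056
gripper_force: 0.0
t: 31.98
tool_pos: [0.4702, -0.1204, 0.103]
orientation: [2.96, 1.052, 0.001]
force: [-0.1, -0.5, 0.2]
opening: 0.0557
gripper_force: 0.0
t: 32.65
tool_pos: [0.4701, -0.1205, 0.1031]
orientation: [-3.141, 0.009, -0.001]
force: [0.6, 0.9, -0.3]
opening: 0.056
gripper_force: 0.0
(32.65, array([ 470.0606, -120.4621,  103.0661]), np.float64(89.65548565339995)) [-0.3568 -0.0959  1.9328  0.0003  1.3043  1.22  ]
(32.7, array([ 470.0094, -120.431 ,  103.0587]), np.float64(89.67963580759006)) [-0.3567 -0.0959  1.9328  0.0002  1.3044  1.2196]
(32.75, array([ 469.9757, -120.4929,  103.0805]), np.float64(89.65744449917045)) [-0.3568 -0.0959  1.9328  0.0001  1.3045  1.22  ]
```

View pics/p4.png

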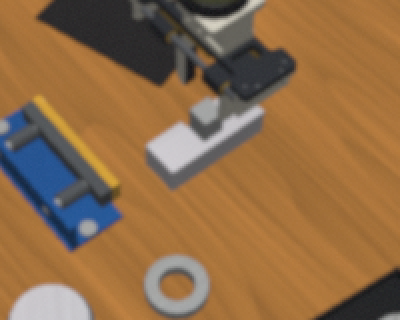

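The shoe is standing, perpendicular to the bar (crop 205,145). I'll regrasp it and turn to the notched side.

```bash
python3 -m inch '[0,0,-25,-0.2,60,0,0,-45,-0.2,60,0,0,-54,-0.2,60,0,0,-54,-0.2,60,0,0,-54,-0.2,60]'; python3 -m inch '[0,0,0,0,0,0,0,0,0,0,0,0,0,0,0,0,0,0,0,0,0,0,0,0,0,0,0,0,0,0,0,0,0,0,0,0,0,0,0,0]' 60;  python3 -m inch '[0,0,3,0,0,0,0,6.5,0,0,0,0,6.5,0,0,0,0,6.5,0,0]'
python3 -m inch '[0,0,0,7,0,0,0,0,14,0,0,0,0,21,0,0,0,0,28,0,0,0,0,35,0,0,0,0,42,0,0,0,0,49,0,0,0,0,56,0,0,0,0,63,0,0,0,0,70,0]'; python3 -m inch '[0,0,0,7,0,0,0,0,14,0,0,0,0,20,0,0,0,0,20,0,0,0,0,20,0,0,0,0,20,0]'; python3 -c "
from h import *
for i in range(3):print(tool(),robot.read_state()['force']);read_camera('top')"
```

```text
t: 33.27
tool_pos: [0.4695, -0.1204, 0.049]
orientation: [-3.141, 0.018, 0.002]
force: [0.1, 0.2, 0.4]
opening: 0.0557
gripper_force: 0.0
t: 33.93
tool_pos: [0.4703, -0.1208, 0.0497]
orientation: [3.141, -0.019, 0.001]
force: [-0.9, -1.0, 5.7]
opening: 0.0278
gripper_force: 60.0
t: 34.27
tool_pos: [0.4694, -0.1203, 0.0552]
orientation: [-3.141, 0.019, 0.001]
force: [0.2, -0.6, -5.4]
opening: 0.0278
gripper_force: 60.0
t: 35.1
tool_pos: [0.4693, -0.1203, 0.055]
orientation: [-2.578, -1.793, 0.001]
force: [-0.7, -0.8, -4.7]
opening: 0.0277
gripper_force: 60.0
t: 35.6
tool_pos: [0.4696, -0.1205, 0.0553]
orientation: [-2.239, -2.203, 0.0]
force: [-0.2, -0.7, -5.9]
opening: 0.0276
gripper_force: 60.0
(35.6, array([ 469.6105, -120.4645,   55.3241]), np.float64(179.08851405522572)) [-0.2059 -0.6642 -5.8998]
(35.65, array([ 469.664 , -120.4874,   55.401 ]), np.float64(179.1253673754668)) [ 0.4491 -0.018  -4.4115]
(35.7, array([ 469.7617, -120.5263,   55.4994]), np.float64(179.15894008496974)) [-0.0226  0.7762 -5.914 ]
```

```bash
python3 -m inch '[20,0,0,0.2,0,40,0,0,0.2,0,60,0,0,0.2,0,75,0,0,0.2,0,85,0,0,0.2,0,92,0,0,0.2,0,98,0,0,0.2,0,104,0,0,0.2,0,104,0,0,0.2,0,104,0,0,0.2,0]'; python3 -c "
from h import *
for i in range(4):print(tool(),robot.read_state()['force']);read_camera('top')"
```

```text
t: 36.58
tool_pos: [0.573, -0.1205, 0.0552]
orientation: [-2.23, -2.21, 0.002]
force: [-4.3, -0.2, -3.5]
opening: 0.028
gripper_force: 60.0
(36.5833, array([ 572.9676, -120.4739,   55.1541]), np.float64(179.48557672646947)) [-4.3117 -0.1715 -3.458 ]
(36.6333, array([ 572.8446, -120.4732,   55.1378]), np.float64(179.48140313956503)) [-4.6087 -0.2333 -5.0404]
(36.6833, array([ 572.8344, -120.5022,   55.14  ]), np.float64(179.48134244203243)) [-3.6608 -0.7111 -4.8689]
(36.7333, array([ 572.8668, -120.4815,   55.1832]), np.float64(179.48255114025122)) [-4.3048 -0.6789 -5.3711]
```

```bash
python3 -m inch '[1.7,0,0,0,0,1.7,0,0,0,0,1.7,0,0,0,0,1.7,-4,0,0,0,1.7,-8,0,0,0,1.7,-12,0,0,0,1.7,-16,0,0,0,1.7,-20,0,0,0]'; python3 -m inch '[0,-6,0,0,0,0,-12,0,0,0,0,-18,0,0,0,0,-24,0,0,0,0,-30,0,0,0,0,-36,0,0,0,0,-42,0,0,0,0,-48,0,0,0,0,-54,0,0,0,-0.5,-60,0,0,0]'
```

```text
t: 37.45
tool_pos: [0.5752, -0.14, 0.0554]
orientation: [-2.23, -2.211, -0.0]
force: [-4.7, 3.1, -4.6]
opening: 0.0272
gripper_force: 60.0
t: 38.28
tool_pos: [0.5747, -0.2002, 0.0553]
orientation: [-2.23, -2.211, -0.0]
force: [-3.7, 2.1, -4.2]
opening: 0.0276
gripper_force: 60.0
```

```bash
python3 -m inch '[0,-8,0,0,0,0,-16,0,0,0,0,-24,0,0,0,0,-32,0,0,0,0,-40,0,0,0,0,-48,0,0,0,0,-54,0,0,0,0,-60,0,0,0,0,-65,0,0,0,-0.3,-70,0,0,0]'; python3 -m inch '[0,-5,0,0,0,0,-10,0,0,0,0,-15,0,0,0,0,-19,0,0,0,0,-19,0,0,0,0,-19,0,0,0]'; python3 -c "
from h import *
for i in range(3):print(tool(),robot.read_state()['force']);read_camera('top')"
```

```text
t: 39.12
tool_pos: [0.5744, -0.2703, 0.0553]
orientation: [-2.23, -2.211, -0.0]
force: [-4.4, 2.7, -5.2]
opening: 0.0274
gripper_force: 60.0
t: 39.62
tool_pos: [0.5744, -0.2899, 0.0554]
orientation: [-2.231, -2.211, 0.001]
force: [-5.4, -0.3, -6.9]
opening: 0.0279
gripper_force: 60.0
(39.6167, array([ 574.3963, -289.9484,   55.3857]), np.float64(179.48859571563008)) [-5.4127 -0.264  -6.9477]
(39.6667, array([ 574.4113, -289.9155,   55.4046]), np.float64(179.48934341854564)) [-4.6647 -0.541  -6.3765]
(39.7167, array([ 574.3957, -289.9002,   55.3769]), np.float64(179.4955477614846)) [-4.4225 -1.7927 -7.7175]
```

Pass 3 is done. Now I retract, turn, and do end2.

```bash
python3 -m inch '[-15,0,0,0,0,-30,0,0,0,0,-30,30,0,0,0,-45,60,0,0,0,-60,90,0,0,0,-75,120,0,0,0,-91,150,0,0,0,-91,169,0,0,0,-91,169,0,0,0]'; python3 -m inch '[0,0,0,7,0,0,0,0,14,0,0,0,0,21,0,0,0,0,28,0,0,0,0,35,0,0,0,0,42,0,0,0,0,49,0,0,0,0,56,0,0,0,0,63,0,0,0,0,70,0]'; python3 -m inch '[0,0,0,7,0,0,0,0,14,0,0,0,0,20,0,0,0,0,20,0,0,0,0,20,0]'; python3 -m inch '[10,0,0,0,0,20,0,0,0,0,30,0,0,0,0,36,0,0,0,0,42,0,0,0,0,45,0,0,0,0,45,0,0,0,0,45,0,0,0,0,45,0,0,0,0]'; python3 -c "
from h import *
for i in range(4):print(tool(),robot.read_state()['force']);read_camera('top')"
```

```text
t: 40.52
tool_pos: [0.4842, -0.117, 0.0562]
orientation: [2.228, 2.214, 0.004]
force: [-0.1, 0.2, -4.6]
opening: 0.0274
gripper_force: 60.0
t: 41.35
tool_pos: [0.4857, -0.1212, 0.0568]
orientation: [0.549, 3.089, -0.001]
force: [0.2, 0.5, -5.3]
opening: 0.0279
gripper_force: 60.0
t: 41.77
tool_pos: [0.4851, -0.121, 0.0565]
orientation: [0.019, 3.139, -0.001]
force: [0.7, -0.3, -5.3]
opening: 0.0277
gripper_force: 60.0
t: 42.52
tool_pos: [0.5281, -0.1207, 0.0553]
orientation: [-0.015, -3.141, 0.0]
force: [-4.5, -0.8, -3.5]
opening: 0.0275
gripper_force: 60.0
(42.5167, array([ 528.0782, -120.6635,   55.3164]), np.float64(89.46341256770124)) [-4.511  -0.7797 -3.4606]
(42.5667, array([ 528.0717, -120.6357,   55.3396]), np.float64(89.47349652513626)) [-4.0483 -2.0271 -4.4164]
(42.6167, array([ 528.1059, -120.6521,   55.3701]), np.float64(89.47211639128774)) [-5.1988 -2.2197 -3.1286]
(42.6667, array([ 528.1071, -120.6501,   55.3845]), np.float64(89.47347753398361)) [-4.7127 -2.1767 -4.5064]
```

```bash
python3 -m inch '[1.5,0,0,0,0,1.5,0,0,0,0,1.5,0,0,0,0]'; python3 -m inch '[0,-8,0,0,0,0,-16,0,0,0,0,-24,0,0,0,0,-32,0,0,0,0,-40,0,0,0,0,-48,0,0,0,0,-56,0,0,0,0,-64,0,0,0,0,-72,0,0,0,-0.5,-80,0,0,0]'; python3 -m inch '[0,-8,0,0,0,0,-16,0,0,0,0,-24,0,0,0,0,-32,0,0,0,0,-40,0,0,0,0,-48,0,0,0,0,-56,0,0,0,0,-64,0,0,0,0,-72,0,0,0,-0.5,-80,0,0,0]'; python3 -m inch '[0,-4,0,0,0,0,-9,0,0,0,0,-9,0,0,0,0,-9,0,0,0]'; python3 -m inch '[-15,0,0,0,0,-30,0,0,0,0,-50,0,0,0,0,-70,0,10,0,0,-70,0,20,0,0,-70,0,20,0,0]';python3 -c "
from h import *
for i in range(3):print(tool(),robot.read_state()['force']);read_camera('top')"
```

```text
t: 42.97
tool_pos: [0.5297, -0.1206, 0.0554]
orientation: [-0.014, -3.141, 0.0]
force: [-4.6, -1.4, -3.2]
opening: 0.0276
gripper_force: 60.0
t: 43.8
tool_pos: [0.5286, -0.1997, 0.0547]
orientation: [-0.013, -3.139, -0.003]
force: [-4.8, 1.8, -4.7]
opening: 0.0276
gripper_force: 60.0
t: 44.63
tool_pos: [0.5282, -0.2796, 0.0545]
orientation: [-0.013, -3.139, -0.004]
force: [-4.9, 2.7, -5.5]
opening: 0.0276
gripper_force: 60.0
t: 44.97
tool_pos: [0.5282, -0.2893, 0.0547]
orientation: [-0.014, -3.14, -0.002]
force: [-4.2, 0.1, -6.6]
opening: 0.0274
gripper_force: 60.0
t: 45.47
tool_pos: [0.4605, -0.2906, 0.0781]
orientation: [0.015, 3.137, -0.004]
force: [0.6, -0.6, -3.7]
opening: 0.0276
gripper_force: 60.0
(45.4667, array([ 460.4671, -290.5858,   78.0902]), np.float64(89.4419107267537)) [ 0.6395 -0.5997 -3.6642]
(45.5167, array([ 461.0503, -290.6241,   77.6065]), np.float64(89.46463313093025)) [ 1.3051  0.0664 -4.855 ]
(45.5667, array([ 460.8706, -290.2905,   76.8496]), np.float64(89.48765769989826)) [-1.1611  0.2938 -5.068 ]
```

```bash
python3 -m inch '[-43,-46.7,0,-70,0,-43,-46.7,0,-70,0,-43,-46.7,0,-70,0,-43,-46.7,0,-70,0,-43,-46.7,0,-70,0,-43,-46.7,0,-70,0,-43,-46.7,0,-70,0,-43,-46.7,0,-70,0,-43,-46.7,0,-70,0,-43,-46.7,0,-70,0]'; python3 -m inch '[0,0,-8,-2.9,0,0,0,-16,-2.9,0,0,0,-20,-2.9,0,0,0,-20,-2.9,0,0,0,-20,-2.9,0,0,0,-20,-2.9,0]'; python3 -c "
from h import *
for i in range(3):print(tool(),robot.read_state()['force']);read_camera('top')"
```

```text
t: 46.45
tool_pos: [0.4169, -0.336, 0.0749]
orientation: [-1.821, -2.56, -0.001]
force: [-0.0, 0.0, -5.1]
opening: 0.0275
gripper_force: 60.0
t: 46.95
tool_pos: [0.4162, -0.3362, 0.0555]
orientation: [-1.876, -2.519, 0.0]
force: [-0.0, -0.3, -5.5]
opening: 0.0274
gripper_force: 60.0
(46.95, array([ 416.2377, -336.2027,   55.5054]), np.float64(16.65782994132312)) [-0.0359 -0.2654 -5.4958]
(47.0, array([ 416.2962, -336.283 ,   55.6768]), np.float64(16.64139777643774)) [-0.6786 -0.0069 -6.3397]
(47.05, array([ 416.3444, -336.3949,   55.8155]), np.float64(16.62975624031411)) [-0.016  -0.0556 -5.3627]
```

```bash
python3 -m inch '[1,0,-1,0,0,1,-0.5,-1.5,0,0,1,-0.5,-2,0,0,1,-0.5,-2,0,0]'; python3 -m inch '[0,0,-0.5,0,0,0,0,-1,0,0,0,0,-1,0,0,0,0,-1,0,0]'; python3 -m inch '[0,0,-0.5,0,0,0,0,-0.5,0,0,0,0,-0.5,0,0]'
```

```text
t: 47.43
tool_pos: [0.4173, -0.3369, 0.0536]
orientation: [1.877, 2.519, -0.0]
force: [0.7, -0.5, -4.8]
opening: 0.0275
gripper_force: 60.0
t: 47.77
tool_pos: [0.4173, -0.3369, 0.0536]
orientation: [1.877, 2.519, -0.0]
force: [-3.2, 2.8, 5.3]
opening: 0.0273
gripper_force: 60.0
t: 48.02
tool_pos: [0.4173, -0.3369, 0.0536]
orientation: [1.877, 2.519, -0.0]
force: [-5.9, 4.5, 9.1]
opening: 0.0278
gripper_force: 60.0
```

Landed. I release, rise, move clear over to the left, and check.

```bash
python3 -m inch '[0,0,1,0,30,0,0,1,0,60,0,0,1,0,60,0,0,1,0,60,0,0,1,0,60,0,0,30,0,60,0,0,70,0,60,0,0,110,0,60,0,0,150,0,60,0,0,150,0,60]'; python3 -m inch '[0,400,0,0,60,0,400,0,0,60,0,400,0,0,60,0,400,0,0,60,0,400,0,0,60,0,400,0,0,60,0,400,0,0,60,0,400,0,0,60,0,400,0,0,60,0,400,0,0,60]'; python3 -m inch '[-150,400,0,0,60,-150,400,0,0,60,-150,400,0,0,60,-150,400,0,0,60,-150,400,0,0,60,-150,400,0,0,60,-150,400,0,0,60,-150,400,0,0,60,-150,400,0,0,60,-150,400,0,0,60]'; python3 -m inch '[0,0,0,0,60,0,0,0,0,60,0,0,0,0,60]'
python3 - <<'E'
from h import *
t=read_camera("top");s=read_camera("scene")
cv2.imwrite("pics/p5.png",np.hstack([t["image"][60:380,20:560],s["image"][120:440,240:500]]))
H,S,V=cv2.split(cv2.cvtColor(t["image"],cv2.COLOR_BGR2HSV))
gr=((S<60)*(V>110)*255).astype(np.uint8)
print("shoe z44",rect(t,biggest(gr,(400,270,530,375)),.044),"ring",rect(t,biggest(gr,(270,200,320,245)),.018))
m=((S<60)*(V>95)*255).astype(np.uint8);m[:, :100]=0
n=m[210:320,100:235];cs,_=cv2.findContours(n,0,2)
for c in cs:
    if cv2.contourArea(c)>100:print("mandrel",cv2.minEnclosingCircle(c))
E
```

```text
t: 48.85
tool_pos: [0.4207, -0.34, 0.2122]
orientation: [1.869, 2.508, -0.003]
force: [0.6, -1.0, 0.8]
opening: 0.056
gripper_force: 0.0
t: 49.68
tool_pos: [0.4169, 0.0666, 0.2023]
orientation: [1.875, 2.52, 0.003]
force: [0.3, -0.3, -0.0]
opening: 0.0554
gripper_force: 0.0
t: 50.52
tool_pos: [0.2697, 0.4555, 0.202]
orientation: [1.877, 2.519, 0.001]
force: [0.8, -0.9, -0.0]
opening: 0.0556
gripper_force: 0.0
t: 50.77
tool_pos: [0.2709, 0.4531, 0.2017]
orientation: [1.876, 2.519, -0.001]
force: [-0.2, -0.6, 0.7]
opening: 0.0554
gripper_force: 0.0
shoe z44 ((454.6780700683594, -349.580810546875), (50.72330093383789, 140.3286895751953), 16.570568084716797) ring ((612.868896484375, 6.619571685791016), (69.55133056640625, 67.91343688964844), 1.2400933504104614)
mandrel ((91.0, 80.5), 15.305328369140625)
mandrel ((25.34686851501465, 70.41183471679688), 15.535327911376953)
mandrel ((100.24227142333984, 35.5927848815918), 14.851175308227539)
mandrel ((34.873046875, 24.06640625), 15.141523361206055)
```

View pics/p5.png

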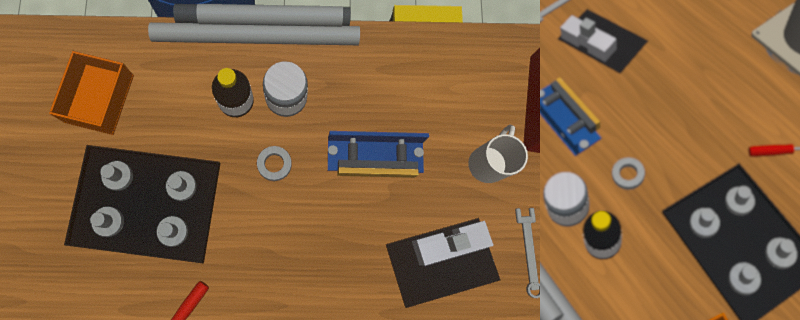

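The shoe was knocked to (455,-350), 39 mm across the mat and still at the mat's angle. The mandrels are fine. I'll pick the shoe up again and re-lay it.

```bash
python3 -m inch '[150,-390,0,0,60,150,-390,0,0,60,150,-390,0,0,60,150,-390,0,0,60,150,-390,0,0,60,150,-390,0,0,60,150,-390,0,0,60,150,-390,0,0,60,150,-390,0,0,60,150,-390,0,0,60]'; python3 -m inch '[33,-412,0,0,60,33,-412,0,0,60,33,-412,0,0,60,33,-412,0,0,60,33,-412,0,0,60,33,-412,0,0,60,33,-412,0,0,60,33,-412,0,0,60,33,-412,0,0,60,33,-412,0,0,60]';  python3 -m inch '[0,0,-40,0,60,0,0,-80,0,60,0,0,-80,0,60,0,0,-80,0,60,0,0,-80,0,60]'; python3 -c "
from h import *
for i in range(3):print(tool());read_camera('top')
t=read_camera('scene');cv2.imwrite('pics/p6.png',t['image'][100:220,230:390].repeat(3,0).repeat(3,1))"
```

```text
t: 51.7
tool_pos: [0.4207, 0.0611, 0.2028]
orientation: [1.88, 2.515, 0.002]
force: [1.3, -0.5, 1.2]
opening: 0.0562
gripper_force: 0.0
t: 52.53
tool_pos: [0.4518, -0.3513, 0.2027]
orientation: [1.881, 2.515, -0.001]
force: [0.7, 0.8, 1.3]
opening: 0.0554
gripper_force: 0.0
t: 52.95
tool_pos: [0.4535, -0.3483, 0.1243]
orientation: [1.878, 2.517, -0.0]
force: [1.1, -0.4, 1.2]
opening: 0.0556
gripper_force: 0.0
(52.95, array([ 453.4518, -348.2519,  124.2502]), np.float64(16.547867976701696))
(53.0, array([ 454.3894, -348.6559,  125.3796]), np.float64(16.582853785808485))
(53.05, array([ 454.8144, -348.7245,  125.705 ]), np.float64(16.602015956404887))
```

View pics/p6.png

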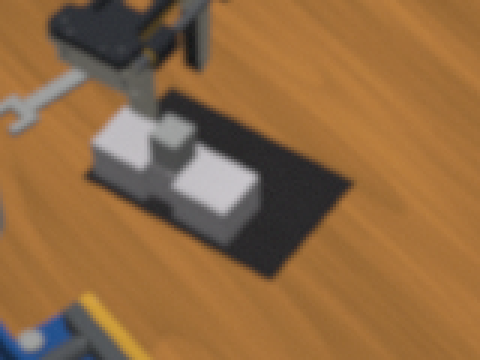

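```bash
python3 -m inch '[0,-1,-30,0,60,0,-1,-55,0,60,0,-1,-68,0,60,0,-1,-70,0,60,0,-1,-70,0,60]'; python3 -m inch '[0,0,0,0,0,0,0,0,0,0,0,0,0,0,0,0,0,0,0,0,0,0,0,0,0,0,0,0,0,0,0,0,0,0,0,0,0,0,0,0]' 60;  python3 -m inch '[0,0,4,0,0,0,0,8,0,0,0,0,8,0,0,0,0,8,0,0]'; python3 -c "
from h import *
for i in range(3):print(tool(),robot.read_state()['force']);read_camera('top')"
```

```text
t: 53.57
tool_pos: [0.4534, -0.3481, 0.0521]
orientation: [-1.876, -2.518, -0.0]
force: [0.1, -0.3, 0.1]
opening: 0.0557
gripper_force: 0.0
t: 54.23
tool_pos: [0.4545, -0.3489, 0.0531]
orientation: [1.876, 2.517, 0.0]
force: [3.8, 1.0, 5.7]
opening: 0.028
gripper_force: 59.8
t: 54.57
tool_pos: [0.4529, -0.3482, 0.0595]
orientation: [-1.877, -2.518, 0.0]
force: [-0.2, 0.2, -4.7]
opening: 0.0279
gripper_force: 59.8
(54.5667, array([ 452.871, -348.237,   59.517]), np.float64(16.59101182355079)) [-0.233   0.1542 -4.7171]
(54.6167, array([ 452.8691, -348.1879,   59.3903]), np.float64(16.589812607115075)) [-0.7633 -0.4517 -5.1403]
(54.6667, array([ 452.9267, -348.1876,   59.3928]), np.float64(16.593891514951025)) [ 0.0786  0.0911 -5.7294]
```

```bash
python3 -m inch '[-12,4,0,0,0,-24,8,0,0,0,-35.6,12,0,0,0,-35.6,12,0,0,0,-35.6,12,0,0,0,-35.6,12,-3,0,0,-35.6,12,-5,0,0,-35.6,12,-6,0,0,-35.6,12,-6,0,0]'; python3 -m inch '[0,0,-0.5,0,0,0,0,-1,0,0,0,0,-1,0,0,0,0,-1,0,0]'; python3 -m inch '[0,0,-0.5,0,0,0,0,-1,0,0,0,0,-1,0,0]'
```

```text
t: 55.47
tool_pos: [0.418, -0.3364, 0.0536]
orientation: [-1.877, -2.518, -0.0]
force: [0.9, 0.2, -5.8]
opening: 0.0275
gripper_force: 59.8
t: 55.8
tool_pos: [0.418, -0.3366, 0.0532]
orientation: [1.877, 2.519, -0.0]
force: [0.3, -0.6, -4.9]
opening: 0.0272
gripper_force: 59.8
t: 56.05
tool_pos: [0.4182, -0.3366, 0.053]
orientation: [1.877, 2.519, -0.0]
force: [-1.7, 4.4, 5.1]
opening: 0.0275
gripper_force: 59.8
```

```bash
python3 -m inch '[0,0,0,0,30,0,0,0,0,60,0,0,0,0,60,0,0,0,0,60,0,0,0,0,60,0,0,30,0,60,0,0,70,0,60,0,0,110,0,60,0,0,150,0,60,0,0,150,0,60]'; python3 -m inch '[0,400,0,0,60,0,400,0,0,60,0,400,0,0,60,0,400,0,0,60,0,400,0,0,60,0,400,0,0,60,0,400,0,0,60,0,400,0,0,60,0,400,0,0,60,0,400,0,0,60]'; python3 -m inch '[-150,400,0,0,60,-150,400,0,0,60,-150,400,0,0,60,-150,400,0,0,60,-150,400,0,0,60,-150,400,0,0,60,-150,400,0,0,60,-150,400,0,0,60,-150,400,0,0,60,-150,400,0,0,60]'; python3 -m inch '[0,0,0,0,60,0,0,0,0,60,0,0,0,0,60]'
python3 - <<'E'
from h import *
t=read_camera("top");s=read_camera("scene")
cv2.imwrite("pics/p7.png",np.hstack([t["image"][60:380,20:560],s["image"][120:440,240:500]]))
H,S,V=cv2.split(cv2.cvtColor(t["image"],cv2.COLOR_BGR2HSV))
gr=((S<60)*(V>110)*255).astype(np.uint8)
print("shoe z44",rect(t,biggest(gr,(400,270,530,375)),.044))
E
```

```text
t: 56.88
tool_pos: [0.4213, -0.3398, 0.2122]
orientation: [1.869, 2.507, -0.003]
force: [0.0, -0.0, 1.6]
opening: 0.0557
gripper_force: 0.0
t: 57.72
tool_pos: [0.4176, 0.0668, 0.2023]
orientation: [1.875, 2.52, 0.002]
force: [0.4, -0.8, 0.0]
opening: 0.0554
gripper_force: 0.0
t: 58.55
tool_pos: [0.2705, 0.4557, 0.202]
orientation: [1.877, 2.519, 0.001]
force: [1.5, -0.8, 1.9]
opening: 0.0559
gripper_force: 0.0
t: 58.8
tool_pos: [0.2716, 0.4533, 0.2016]
orientation: [1.876, 2.519, -0.001]
force: [0.7, 0.6, 0.1]
opening: 0.0559
gripper_force: 0.0
shoe z44 ((417.742919921875, -337.79400634765625), (50.7742919921875, 140.87342834472656), 16.524822235107422)
```

View pics/p7.png

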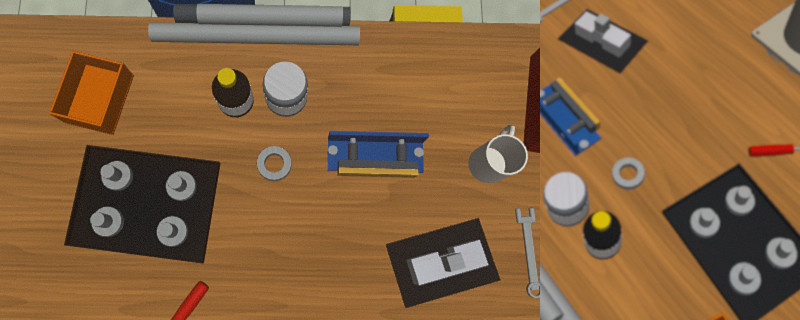

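The shoe is centred on the mat within 1 mm and aligned, the mandrels are spread out, and the other things are where they were.

```bash
python3 -c "
from plant import job;print(job.close_job())"
```

```text
the job is handed in; nothing more can be done
None
```

The job is done and handed in: the shoe's four sides were rubbed in order (regrasped once, between the second and third passes), it lies centred along the mat (re-laid after it was knocked aside there), and the four mandrels stand spread out in the tray.

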